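# Line up labware by height on the staging strip

### The arm

A 7-joint arm with a two-finger parallel gripper is mounted at the origin on a cart in front of the work surface, level with it; the furniture and walls round the work are solid. World frame = base frame: x ahead of the robot, y to its left, z up, the work surface at z = 0. Lengths are in m, angles in rad, forces in N, time in s.
With the tool pointing down it reaches from about 0.35 to 0.9 m from the base axis. Payload 8.1 kg.
Tool frame: the origin (TCP) lies at the very end of the fingers, on their centre line; the grasp point (between the pads) lies 19 mm behind it; z points along the fingers, y is the line along which they close (so a half turn about z gives the same grasp; the last joint's range is limited). The gripper opens to 92 mm and grips with 3 to 60 N. Pads are 19 mm wide; open, the fingers measure 130 mm over their backs; the gripper's body (75 mm by 190 mm) begins 47 mm behind the grasp point.
Start: joints at [1.121, 0.434, 0.025, 1.573, -0.012, 1.134, -0.075], TCP at [0.212, -0.588, 0.227] pointing down, gripper open.
Joint ranges: [-2.62, 2.62], [-0.44, 2.09], [-1.27, 1.32], [0.08, 2.57], [-1.32, 4.46], [0.12, 2], [-2.74, 2.74]. Speed limits (rad/s): [2.22, 2.22, 3.01, 3.01, 3.14, 3.14, 3.14].

### API

Orientations are given as a rotation vector (axis times angle).
In Python, from cell import readout, cams, job gives the robot as it stands.
- The arm moves only by the tool drive_tool, never from a script. Its argument "commands" is a list of rows, each a list of 3 entries, a list of its own where there are three numbers: the turn, a rotation vector about the tool's x, y, z in rad, then the shift along the tool's x, y, z in cm, then the gripper's target within -1 to 1 (fully open at 1, half-way at 0, shut at -1). A call has 1 to 20 rows; each row is the pose to reach, as a shift and turn from the pose commanded when the call began, along the tool's axes at that moment; what a row does not reach only later rows make up. A row lasts 1/12 s, in which the tool goes at most 41.7 mm and 7.16 degrees, less where a joint would pass 70% of its speed; a pose out of reach is approached as far as the arm can. A call with a gripper value outside its range is refused whole. The fingers move at their own pace and stop on an object; "newtons" is the grip in N (left out, the last holds). Time passes only in rows, so rows that repeat a pose let the fingers close. It gives the time, the measured TCP pose, the force, the opening and the grip force at its end, in the units of the state.
- readout.observe(): the state, without advancing time (a new reading comes with each control period).
- cams.get_image(name): name is "side" or "top" or "wrist"; returns the picture (480x640x3 uint8, blue, green, red); there is no depth.
- cams.camera_info(name): a dict with "camera_matrix" (3x3 intrinsics, pixels), "R" (3x3) and "t" (3): a world point X has camera coordinates R X + t. Camera axes: x right, y down, z forward; pixel columns grow to the right and rows downward; lengths in m; the calibration is good to about 2 mm. The wrist camera is an equidistant fisheye: a pixel r from the principal point sees the ray r / f radians off the axis. A picture is of the moment at which its call begins: read the wrist's pose just before it. camera_info takes no time and is no camera call; for the wrist camera it gives the pose at the moment of the call.
- job.sign_off(): hands the job in; it is judged then, once.
The state is a dict: "clock": time; "joints": joint angles; "dq": joint speeds; "joint_efforts": joint torques, N m; "position": TCP position; "ee_rot": TCP orientation; "force": force on the tool from outside, world axes, zero at the start; "ft_torque": the same for the moment, N m; "width": opening from 0.0 (shut) to 1.0 (fully open); "gripper_force": force on a finger pad.
Only numpy, scipy, OpenCV 4.12 (cv2) and the standard library are available. Lean on these libraries where they do the work, as an engineer would, in place of code of your own. Each camera call takes 0.05 s, during which the arm holds its last target. There are 200 camera calls.

### The job

Line up the measuring cylinder, the dome-capped bottle, the blue-capped bottle and the small black-capped vial in order of height on the four ring marks of the white strip, the tallest on the mark next to the upright end plate and the smallest at the other end. Stand each upright, centred on its mark, and leave the tube rack where it is.

Things in the scene. Friction and masses are not known exactly. Their poses are not given: they have to be found in the camera images.
- vial_center (a point): small white-labelled sample vial with a black screw cap, round, 22 diameter, 45 high, about 22 g; the point is on its axis, half-way up (22.5 above its base); z up. At the start it stands on the bench. Sizes in mm.
- blue_cap_bottle_center (a point): small white bottle with a blue screw cap, round, 33 diameter, 66 high, about 50 g (the cap, 28 in diameter, is its top 18); the point is on its axis, half-way up (33 above its base); z up. Stands on the bench at the start. Sizes in mm.
- dome_bottle_center (a point): white bottle with a tall dome-shaped white cap, round, body 51 diameter, cap 47 diameter from about 50 above the base, 98 high in all, about 90 g; the point is on its axis, half-way up (49 above its base); z up. Stands on the bench at the start. Sizes in mm.
- measuring_cylinder_center (a point): slender upright translucent measuring cylinder, 188 high, about 70 g: tube 35 diameter on a flat foot 54 x 62 and 6 thick; the point is on the tube's axis, half-way up (94 above its base); z up. The tube can be gripped anywhere along its height, best 40 to 60 below its top so that the gripper's body stays above it. Stands on the bench at the start. Sizes in mm.
- mark_1: black ring mark, 70 outside diameter, with a black dot at its centre, flat on the white strip, which lies fixed on the bench (410 long, 80 wide, 8 thick). Four equal marks in a row, 85 apart, mark_1 at the strip's +y (left) end on to mark_4 at its right end. Origin: centre of the mark on the strip's top face, 8 above the bench; y along the row towards the left end, x across the strip, z up. Sizes in mm.
- mark_2: black ring mark, 70 outside diameter, with a black dot at its centre, flat on the white strip, which lies fixed on the bench (410 long, 80 wide, 8 thick). Four equal marks in a row, 85 apart, mark_1 at the strip's +y (left) end on to mark_4 at its right end. Origin: centre of the mark on the strip's top face, 8 above the bench; y along the row towards the left end, x across the strip, z up. Sizes in mm.
- mark_3: black ring mark, 70 outside diameter, with a black dot at its centre, flat on the white strip, which lies fixed on the bench (410 long, 80 wide, 8 thick). Four equal marks in a row, 85 apart, mark_1 at the strip's +y (left) end on to mark_4 at its right end. Origin: centre of the mark on the strip's top face, 8 above the bench; y along the row towards the left end, x across the strip, z up. Sizes in mm.
- mark_4: black ring mark, 70 outside diameter, with a black dot at its centre, flat on the white strip, which lies fixed on the bench (410 long, 80 wide, 8 thick). Four equal marks in a row, 85 apart, mark_1 at the strip's +y (left) end on to mark_4 at its right end. Origin: centre of the mark on the strip's top face, 8 above the bench; y along the row towards the left end, x across the strip, z up. Sizes in mm.
- end_plate: upright steel end plate, 70 wide across the strip, 4 thick, 45 high, on a foot 18 long, fixed at one end of the strip, 60 beyond the centre of the mark next to it; which end varies (the other end has only a flat steel bar 6 high). Origin: middle of its underside, on the strip's top face; y along the strip, z up. Sizes in mm.
- tube_rack_center (a point): bystander, loose: white two-tier rack of capped tubes, 62 x 220 x 112 high, long side along its own y, standing roughly lengthwise away from the robot, on the bench off the right end of the strip; the point is its centre, 56 above the bench. Sizes in mm.

How it is judged:
At the end, for the whole second after the job is handed in: Counted from the end plate the marks carry the measuring cylinder, the dome-capped bottle, the blue-capped bottle and the vial; each stands on the strip (height within 5 mm), upright within 0.1 rad, its axis within 12 mm of the mark's centre, at rest (((horizontal distance between end_plate and mark_1 below 0.1 m and horizontal distance between measuring_cylinder_center and mark_1 below 0.012 m and horizontal distance between dome_bottle_center and mark_2 below 0.012 m and horizontal distance between blue_cap_bottle_center and mark_3 below 0.012 m and horizontal distance between vial_center and mark_4 below 0.012 m) or (horizontal distance between end_plate and mark_4 below 0.1 m and horizontal distance between measuring_cylinder_center and mark_4 below 0.012 m and horizontal distance between dome_bottle_center and mark_3 below 0.012 m and horizontal distance between blue_cap_bottle_center and mark_2 below 0.012 m and horizontal distance between vial_center and mark_1 below 0.012 m)) and height (world z) of vial_center between 0.0255 and 0.0355 m and angle between each of vial_center, blue_cap_bottle_center, dome_bottle_center, measuring_cylinder_center's own z axis and vertical below 0.1 rad and linear speed of each of vial, blue_cap_bottle, dome_bottle, measuring_cylinder below 0.02 m/s and height (world z) of blue_cap_bottle_center between 0.036 and 0.046 m and height (world z) of dome_bottle_center between 0.052 and 0.062 m and height (world z) of measuring_cylinder_center between 0.097 and 0.107 m); the robot touches nothing.
It fails at once if the tube rack is moved by more than 20 mm (distance of tube_rack_center from where it was at the start of the episode above 0.02 m).
It also fails if it takes over 112 s, if anything falls off the work surface, if the arm or the gripper's body presses on something with over 40 N, if the wrist force passes 120 N, or if a joint passes its speed limit or range.

## Working session

There is one attempt and no reset: what is moved stays moved. The work goes in short steps, Python scripts to look and compute and a tool call to move; the robot and the scene stay as the last step left them, time stands still between calls to the robot, and variables do not carry over. Pictures are saved under pics/ and viewed, at most 14 in all, crops included, and the job is handed in when it is done.

Besides the shell and the picture viewer there is one more tool, called after "Emit:" as a command line: name --argument value ..., lists and objects as JSON in quotes. drive_tool: Moves the arm, as the interface text tells. Its arguments: {"type":"object","properties":{"commands":{"type":"array"},"newtons":{"type":"number"}},"required":["commands"]}

```bash
mkdir -p pics; ls
python3 - <<'E'
from cell import readout,cams,job
import cv2,numpy as np
np.set_printoptions(precision=4,suppress=True)
s=readout.observe();print(s)
for n in ("side","top"):
    cv2.imwrite(f"pics/{n}0.png",cams.get_image(n)); i=cams.camera_info(n);print(n,i, -np.array(i["R"]).T@i["t"])
E
```

```text
pics
{'clock': 0.0, 'joints': array([ 1.1214,  0.4352,  0.025 ,  1.5741, -0.0116,  1.134 , -0.0751]), 'dq': array([ 0.0007, -0.0001, -0.0007,  0.0004, -0.0016, -0.0001, -0.0003]), 'joint_efforts': array([ -0.0002, -66.7854,   0.9848, -31.4466,  -0.0606,   0.0429,
         0.0002]), 'position': array([ 0.2122, -0.5873,  0.226 ]), 'ee_rot': array([-3.093 , -0.5417,  0.0007]), 'force': array([-0.8888, -1.3568,  0.0632]), 'ft_torque': array([-0.0195, -0.0308, -0.0253]), 'gripper_force': 0.0, 'width': 1.0014165833459936}
side {'camera_matrix': array([[453.0593,   0.    , 323.628 ],
       [  0.    , 453.0593, 235.036 ],
       [  0.    ,   0.    ,   1.    ]]), 'R': array([[-0.9578, -0.2871,  0.0139],
       [-0.1475,  0.4496, -0.881 ],
       [ 0.2467, -0.8458, -0.473 ]]), 't': array([0.5126, 0.1843, 0.7968])} [0.3216 0.7383 0.5322]
top {'camera_matrix': array([[458.208 ,   0.    , 316.2032],
       [  0.    , 458.208 , 232.9152],
       [  0.    ,   0.    ,   1.    ]]), 'R': array([[-0.0114, -0.9999,  0.004 ],
       [-0.9882,  0.0107, -0.1531],
       [ 0.153 , -0.0057, -0.9882]]), 't': array([-0.086 ,  0.5754,  0.9553])} [ 0.4214 -0.0867  1.0324]
```

View pics/top0.png

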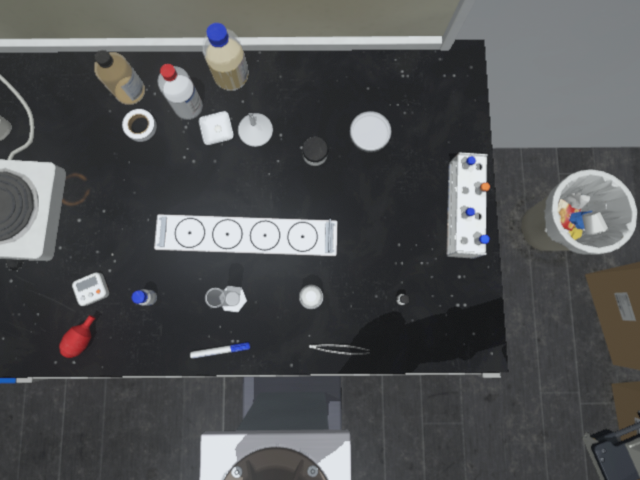

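View pics/side0.png

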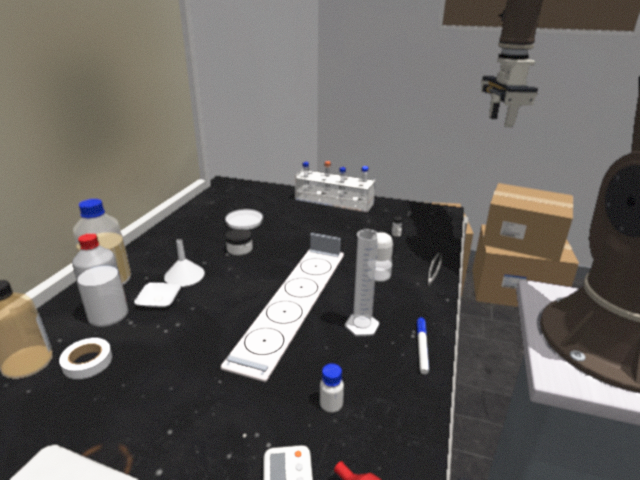

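The end plate is at the right (-y) end: top view (332,237), far end in the side view. So the cylinder goes on mark_4, dome on 3, blue on 2, vial on 1. In the top view the mark dots lie at about (190,233), (227,234), (265,236) and (303,237). The blue cap is at (139,298), the cylinder rim at (214,298), the dome at (311,297) and the vial at (402,299).

```bash
cat > h.py <<'E'
import cv2,numpy as np
from cell import readout,cams,job
np.set_printoptions(precision=4,suppress=True)
def ray(n,uv):
    i=cams.camera_info(n);R=np.array(i["R"]);t=np.array(i["t"])
    d=R.T@np.linalg.solve(np.array(i["camera_matrix"]),[uv[0],uv[1],1.]);return -R.T@t,d
def at(n,uv,z):
    c,d=ray(n,uv);return c+d*(z-c[2])/d[2]
def proj(n,X):
    i=cams.camera_info(n);c=np.array(i["R"])@X+np.array(i["t"]);p=np.array(i["camera_matrix"])@c;return p[:2]/p[2]
def blobs(mask,x0,y0,x1,y1,amin=4):
    m=np.zeros_like(mask);m[y0:y1,x0:x1]=mask[y0:y1,x0:x1]
    n,l,s,c=cv2.connectedComponentsWithStats(m.astype(np.uint8))
    return [(c[k],s[k]) for k in range(1,n) if s[k][4]>=amin]
E
python3 - <<'E'
from h import *
t=cv2.imread("pics/top0.png");s=cv2.imread("pics/side0.png")
g=cv2.cvtColor(t,6)
dots=[]
for x,y in((190,233),(227,234),(265,236),(303,237)):
    w=np.clip(200.-g[y-5:y+6,x-5:x+6],0,None);yy,xx=np.mgrid[y-5:y+6,x-5:x+6]
    uv=((w*xx).sum()/w.sum(),(w*yy).sum()/w.sum());P=at("top",uv,.008);dots.append(P);print("dot",uv,P)
for n,im,b in(("top",t,(120,280,165,315)),("side",s,(310,355,350,390))):
    hsv=cv2.cvtColor(im,40);m=cv2.inRange(hsv,(105,120,60),(130,255,255))
    for c,st in blobs(m,*b):print("blue",n,c,st,at(n,c,.057))
for nm,b in(("blue",(125,280,170,315)),("dome",(290,275,335,320)),("vial",(388,285,415,312)),("cyl",(200,280,255,318))):
    for c,st in blobs(g>70,*b):print(nm,c,st)
    print()
cv2.imwrite("pics/c1.png",cv2.hconcat([cv2.resize(t[278:318,a:a+40],(200,200),interpolation=0) for a in(130,203,291,382)]))
cv2.imwrite("pics/c2.png",cv2.resize(s[205:345,330:430],(500,700),interpolation=2)[:600])
E
```

```text
dot (np.float64(189.24151696606788), np.float64(232.37325349301398)) [0.5844 0.1943 0.008 ]
dot (np.float64(226.88824662813101), np.float64(233.78612716763007)) [0.5802 0.1092 0.008 ]
dot (np.float64(264.509977827051), np.float64(234.94678492239467)) [0.5767 0.0242 0.008 ]
dot (np.float64(302.0595903165736), np.float64(236.19366852886407)) [ 0.5729 -0.0606  0.008 ]
blue top [138.4419 296.4884] [131 290  16  14 172] [0.4411 0.2835 0.057 ]
blue side [331.6064 373.7153] [321 363  22  23 404] [0.4398 0.2818 0.057 ]
blue [144.3045 297.1795] [132 289  25  17 312]

dome [310.7897 296.6528] [299 284  25  26 504]

vial [399.7869 299.8197] [396 294   9  12  61]

cyl [226.0633 298.091 ] [204 285  44  28 901]
```

View pics/c1.png

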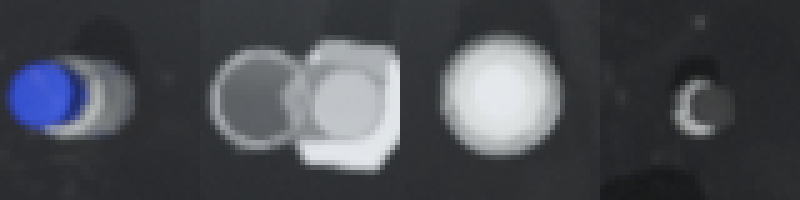

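View pics/c2.png

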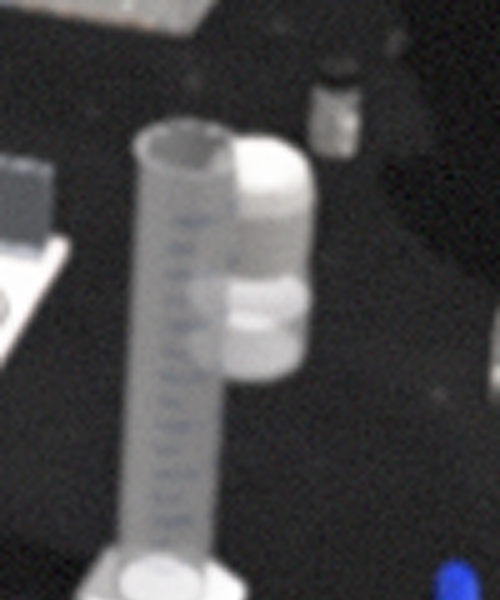

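Crops at 5x show:
- **Cylinder:** rim centre about (214.3,297.1) in the top view and (367.1,233.9) in the side view. Tube bottom is (231.7,298.1) top and (361.9,320.1) side.
- **Dome:** centred at (310.5,296.6) in the top view.
- **Vial:** cap about (403.9,298.5) in the top view.

Run:
```python
from h import *
for nm,n,uv,z in(("rim","top",(214.3,297.1),.188),("rim","side",(367.1,233.9),.188),("foot","top",(231.7,298.1),.006),("foot","side",(361.9,320.1),.006),
 ("dome","top",(310.7,296.6),.05),("dometop","top",(310,296.5),.098),("vial","top",(403.9,298.5),.045),("vial","side",(398.1,217.5),.043),("blue","top",(137.9,296.7),.066)):
    print(nm,n,at(n,uv,z))
t=cv2.imread("pics/top0.png");g=cv2.cvtColor(t,6)
m=(g>120).astype(np.uint8)
for c,st in blobs(m,435,140,500,265,500):print("rack",c,st,at("top",(st[0],st[1]+st[3]),.112),at("top",(st[0],st[1]+st[3]),.0))
from scipy.spatial.transform import Rotation as Ro
s=readout.observe();R=Ro.from_rotvec(s["ee_rot"]).as_matrix();print(R)
T=np.array([[0,1,0],[1,0,0],[0,0,-1.]])
print("turn",Ro.from_matrix(R.T@T).as_rotvec())
```

```text
rim top [0.4358 0.0956 0.188 ]
rim side [0.4354 0.0972 0.188 ]
foot top [0.4362 0.0963 0.006 ]
foot side [0.4357 0.0895 0.006 ]
dome top [ 0.4368 -0.0791  0.05  ]
dometop top [ 0.4363 -0.0781  0.098 ]
vial top [ 0.4306 -0.278   0.045 ]
vial side [ 0.428  -0.2817  0.043 ]
blue top [0.4405 0.2812 0.066 ]
rack [466.7221 205.5652] [ 447  152   43  105 3627] [ 0.5119 -0.3555  0.112 ] [ 0.5229 -0.3882  0.    ]
[[ 0.9405  0.3398 -0.0006]
 [ 0.3398 -0.9405  0.0012]
 [-0.0001 -0.0014 -1.    ]]
turn [-0.0013 -0.0007 -1.2241]
```

Emit:
drive_tool --commands '[[[0, 0, -1.224], [31, -21.6, 5], 1], [[0, 0, -1.224], [31, -21.6, 5], 1], [[0, 0, -1.224], [31, -21.6, 5], 1], [[0, 0, -1.224], [31, -21.6, 5], 1], [[0, 0, -1.224], [31, -21.6, 5], 1], [[0, 0, -1.224], [31, -21.6, 5], 1], [[0, 0, -1.224], [31, -21.6, 5], 1], [[0, 0, -1.224], [31, -21.6, 5], 1], [[0, 0, -1.224], [31, -21.6, 5], 1], [[0, 0, -1.224], [31, -21.6, 5], 1], [[0, 0, -1.224], [31, -21.6, 5], 1], [[0, 0, -1.224], [31, -21.6, 5], 1], [[0, 0, -1.224], [31, -21.6, 5], 1], [[0, 0, -1.224], [31, -21.6, 5], 1], [[0, 0, -1.224], [31, -21.6, 5], 1]]' --newtons 15

```text
clock: 1.35
position: [0.4298, -0.2805, 0.1768]
ee_rot: [2.225, 2.217, -0.001]
force: [0.3, 0.0, -0.2]
width: 1.0
gripper_force: 0.0
```

Run:
```python
from h import *
s=readout.observe();print(s["position"],s["ee_rot"],s["joints"])
print(cams.camera_info("wrist"))
cv2.imwrite("pics/w1.png",cams.get_image("wrist"))
```

```text
[ 0.4298 -0.2805  0.1768] [ 2.2254  2.2172 -0.0008] [ 0.7633  0.3359 -0.3691  1.8838  0.1475  0.9483  0.3229]
{'camera_matrix': array([[371.6483,   0.    , 316.2057],
       [  0.    , 371.6483, 235.0387],
       [  0.    ,   0.    ,   1.    ]]), 'R': array([[ 1.    , -0.0046, -0.0004],
       [-0.0044, -0.9666,  0.2562],
       [-0.0016, -0.2562, -0.9666]]), 't': array([-0.4325, -0.29  ,  0.2689])}
```

View pics/w1.png

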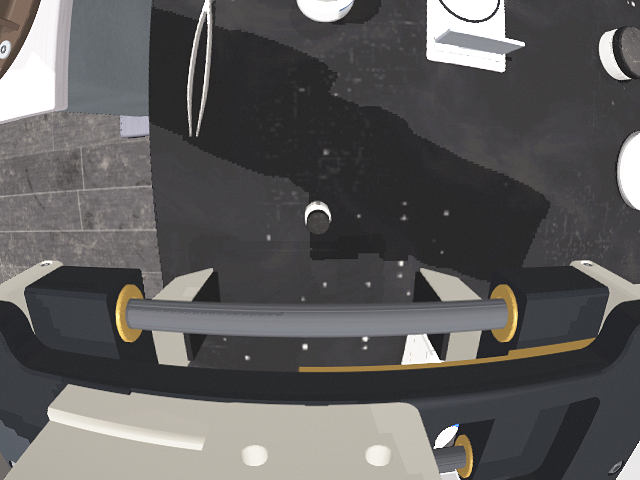

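The vial cap shows at (318,220) in the wrist view, which casts to (0.432,-0.278) at cap height. This agrees with the top view.

Emit:
drive_tool --commands '[[[0, 0, 0], [0.2, 0.1, 4], 1], [[0, 0, 0], [0.2, 0.1, 8], 1], [[0, 0, 0], [0.2, 0.1, 11.5], 1], [[0, 0, 0], [0.2, 0.1, 14.5], 1], [[0, 0, 0], [0.2, 0.1, 16], 1], [[0, 0, 0], [0.2, 0.1, 16.7], 1], [[0, 0, 0], [0.2, 0.1, 16.7], 1], [[0, 0, 0], [0.2, 0.1, 16.7], 0], [[0, 0, 0], [0.2, 0.1, 16.7], -0.3], [[0, 0, 0], [0.2, 0.1, 16.7], -0.7], [[0, 0, 0], [0.2, 0.1, 16.7], -1], [[0, 0, 0], [0.2, 0.1, 16.7], -1], [[0, 0, 0], [0.2, 0.1, 16.7], -1], [[0, 0, 0], [0.2, 0.1, 16.7], -1], [[0, 0, 0], [0.2, 0.1, 16.7], -1], [[0, 0, 0], [0.2, 0.1, 16.7], -1]]' --newtons 15

```text
clock: 2.73
position: [0.4315, -0.2773, 0.0098]
ee_rot: [2.222, 2.221, -0.0]
force: [-0.1, -0.3, 0.1]
width: 0.393
gripper_force: 0.0
```

Emit:
drive_tool --commands '[[[0, 0, 0], [0, 0, 0], -1], [[0, 0, 0], [0, 0, 0], -1], [[0, 0, 0], [0, 0, 0], -1], [[0, 0, 0], [0, 0, 0], -1], [[0, 0, 0], [0, 0, 0], -1]]'

```text
clock: 3.15
position: [0.4315, -0.2773, 0.0097]
ee_rot: [-2.222, -2.221, 0.0]
force: [0.7, -0.8, 0.5]
width: 0.23
gripper_force: 15.0
```

Emit:
drive_tool --commands '[[[0, 0, 0], [0, 0, -3], -1], [[0, 0, 0], [0, 0, -7], -1], [[0, 0, 0], [0, 0, -11], -1], [[0, 0, 0], [0, 0, -15], -1], [[0, 0, 0], [0, 0, -19], -1], [[0, 0, 0], [2, 1, -22], -1], [[0, 0, 0], [5, 2, -24], -1], [[0, 0, 0], [9, 3, -25], -1], [[0, 0, 0], [13, 4.2, -25], -1], [[0, 0, 0], [17, 5.5, -25], -1], [[0, 0, 0], [21, 6.8, -25], -1], [[0, 0, 0], [25, 8.1, -25], -1], [[0, 0, 0], [29, 9.4, -25], -1], [[0, 0, 0], [33, 10.7, -25], -1], [[0, 0, 0], [37, 12, -25], -1], [[0, 0, 0], [41, 13.3, -25], -1], [[0, 0, 0], [44, 14.3, -25], -1], [[0, 0, 0], [46, 15, -25], -1], [[0, 0, 0], [47.2, 15.3, -25], -1], [[0, 0, 0], [47.2, 15.3, -25], -1]]'

```text
clock: 4.82
position: [0.5841, 0.1978, 0.2592]
ee_rot: [-2.216, -2.224, -0.001]
force: [-0.9, -0.7, -0.5]
width: 0.229
gripper_force: 15.0
```

Emit:
drive_tool --commands '[[[0, 0, 0], [0, 0, 4], -1], [[0, 0, 0], [0, 0, 8], -1], [[0, 0, 0], [0, 0, 12], -1], [[0, 0, 0], [0, 0, 16], -1], [[0, 0, 0], [0, 0, 19.5], -1], [[0, 0, 0], [0, 0, 22], -1], [[0, 0, 0], [0, 0, 23.3], -1], [[0, 0, 0], [0, 0, 23.8], -1], [[0, 0, 0], [0, 0, 23.8], -1], [[0, 0, 0], [0, 0, 23.8], -1]]'

```text
clock: 5.65
position: [0.5856, 0.1946, 0.0232]
ee_rot: [2.222, 2.22, 0.003]
force: [0.3, 0.5, 0.9]
width: 0.228
gripper_force: 15.0
```

Emit:
drive_tool --commands '[[[0, 0, 0], [0, 0, 0.3], -1], [[0, 0, 0], [0, 0, 0.45], -1], [[0, 0, 0], [0, 0, 0.45], -1], [[0, 0, 0], [0, 0, 0.45], -0.3], [[0, 0, 0], [0, 0, 0.45], 0], [[0, 0, 0], [0, 0, 0.45], 0.2], [[0, 0, 0], [0, 0, 0.45], 0.2], [[0, 0, 0], [0, 0, 0.45], 0.4], [[0, 0, 0], [0, 0, -1], 1], [[0, 0, 0], [0, 0, -4], 1], [[0, 0, 0], [0, 0, -8], 1], [[0, 0, 0], [0, 0, -12], 1], [[0, 0, 0], [2, -3, -13], 1], [[0, 0, 0], [4, -6, -13], 1], [[0, 0, 0], [6, -9.5, -13], 1], [[0, 0, 0], [8, -12.5, -13], 1], [[0, 0, 0], [8.7, -14.4, -13], 1], [[0, 0, 0], [8.7, -14.4, -13], 1], [[0, 0, 0], [8.7, -14.4, -13], 1]]'

```text
clock: 7.23
position: [0.4398, 0.2823, 0.1521]
ee_rot: [2.218, 2.224, 0.0]
force: [0.1, 0.3, -0.6]
width: 0.999
gripper_force: 0.0
```

Run:
```python
from h import *
s=readout.observe();print(s["clock"],s["position"],s["ee_rot"],s["width"])
i=cams.camera_info("wrist");R=np.array(i["R"]);C=-R.T@i["t"]
im=cams.get_image("wrist");cv2.imwrite("pics/w2.png",im)
m=cv2.inRange(cv2.cvtColor(im,40),(105,120,60),(130,255,255))
K=np.array(i["camera_matrix"])
for c,st in blobs(m,150,50,480,290,100):
    p=(c-K[:2,2])/K[0,0];r=np.linalg.norm(p);d=R.T@np.r_[p/r*np.sin(r),np.cos(r)];print(c,st,C+d*(.062-C[2])/d[2])
```

```text
7.2333 [0.4398 0.2823 0.1521] [2.2182 2.224  0.0004] 0.9994317918610326
[317.2788 237.6295] [ 299  217   38   42 1320] [0.442 0.282 0.062]
```

View pics/w2.png

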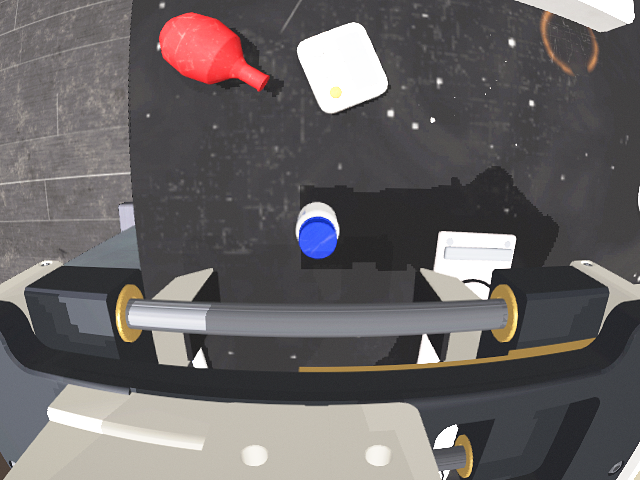

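The blue cap is at (317,238) in the wrist view, which casts to (0.442,0.282). This agrees with the other views.

Emit:
drive_tool --commands '[[[0, 0, 0], [0, 0.1, 3], 0.3], [[0, 0, 0], [0, 0.1, 6], 0.3], [[0, 0, 0], [0, 0.1, 9], 0.3], [[0, 0, 0], [0, 0.1, 11.5], 0.3], [[0, 0, 0], [0, 0.1, 13.2], 0.3], [[0, 0, 0], [0, 0.1, 13.8], 0.3], [[0, 0, 0], [0, 0.1, 13.8], 0], [[0, 0, 0], [0, 0.1, 13.8], -0.2], [[0, 0, 0], [0, 0.1, 13.8], -0.5], [[0, 0, 0], [0, 0.1, 13.8], -1], [[0, 0, 0], [0, 0.1, 13.8], -1], [[0, 0, 0], [0, 0.1, 13.8], -1], [[0, 0, 0], [0, 0.1, 13.8], -1], [[0, 0, 0], [0, 0.1, 13.8], -1]]' --newtons 15

```text
clock: 8.45
position: [0.4423, 0.282, 0.0148]
ee_rot: [2.221, 2.221, 0.003]
force: [-0.4, -0.9, 7.9]
width: 0.348
gripper_force: 15.0
```

Emit:
drive_tool --commands '[[[0, 0, 0], [0, 0, -3], -1], [[0, 0, 0], [0, 0, -7], -1], [[0, 0, 0], [0, 0, -11], -1], [[0, 0, 0], [0, 0, -15], -1], [[0, 0, 0], [-2, 1.5, -18], -1], [[0, 0, 0], [-4, 3.5, -18.5], -1], [[0, 0, 0], [-6.5, 6, -18.5], -1], [[0, 0, 0], [-9, 8.5, -18.5], -1], [[0, 0, 0], [-11.5, 10.5, -18.5], -1], [[0, 0, 0], [-14, 12.5, -18.5], -1], [[0, 0, 0], [-16, 13.5, -18.5], -1], [[0, 0, 0], [-17.3, 13.8, -18.5], -1], [[0, 0, 0], [-17.3, 13.8, -18.5], -1], [[0, 0, 0], [-17.3, 13.8, -15], -1], [[0, 0, 0], [-17.3, 13.8, -11], -1], [[0, 0, 0], [-17.3, 13.8, -7], -1], [[0, 0, 0], [-17.3, 13.8, -4], -1], [[0, 0, 0], [-17.3, 13.8, -2], -1], [[0, 0, 0], [-17.3, 13.8, -1.4], -1], [[0, 0, 0], [-17.3, 13.8, -1.4], -1]]'

```text
clock: 10.12
position: [0.5778, 0.1099, 0.0267]
ee_rot: [-2.218, -2.222, 0.003]
force: [-0.6, -0.1, -0.2]
width: 0.349
gripper_force: 15.0
```

Emit:
drive_tool --commands '[[[0, 0, 0], [0, 0.1, 0.2], -1], [[0, 0, 0], [0, 0.1, 0.3], -1], [[0, 0, 0], [0, 0.1, 0.3], -1], [[0, 0, 0], [0, 0.1, 0.3], -0.1], [[0, 0, 0], [0, 0.1, 0.3], 0.1], [[0, 0, 0], [0, 0.1, 0.3], 0.3], [[0, 0, 0], [0, 0.1, 0.3], 0.5], [[0, 0, 0], [0, 0.1, -1], 0.7], [[0, 0, 0], [0, 0.1, -4], 1], [[0, 0, 0], [0, 0.1, -8], 1], [[0, 0, 0], [0, 0.1, -12], 1], [[0, 0, 0], [-2, 0, -16], 1], [[0, 0, 0], [-6, -1, -17.5], 1], [[0, 0, 0], [-9.5, -3, -17.5], 1], [[0, 0, 0], [-13, -6, -17.5], 1], [[0, 0, 0], [-16, -9, -17.5], 1], [[0, 0, 0], [-18, -12, -17.5], 1], [[0, 0, 0], [-18.8, -14.1, -17.5], 1], [[0, 0, 0], [-18.8, -14.1, -17.5], 1], [[0, 0, 0], [-18.8, -14.1, -17.5], 1]]'

```text
clock: 11.78
position: [0.4378, -0.0801, 0.2038]
ee_rot: [2.223, 2.218, -0.0]
force: [0.3, -0.1, 0.7]
width: 1.001
gripper_force: 0.0
```

Run:
```python
from h import *
s=readout.observe();print(s["clock"],s["position"],s["ee_rot"],s["width"])
i=cams.camera_info("wrist");R=np.array(i["R"]);C=-R.T@i["t"];print(C,R[2])
im=cams.get_image("wrist");t=cams.get_image("top")
cv2.imwrite("pics/m1.png",cv2.hconcat([im[100:480,120:520],cv2.resize(t[185:326,140:359],None,fx=1.8,fy=1.8)[:253].copy() if 0 else cv2.resize(t[180:318,140:340],(400,276)).__class__(cv2.copyMakeBorder(cv2.resize(t[180:318,140:340],(400,276)),0,104,0,0,0)) if 0 else cv2.copyMakeBorder(cv2.resize(t[180:318,140:340],(400,276)),0,104,0,0,0)]))
cv2.imwrite("pics/t1.png",t);cv2.imwrite("pics/w3.png",im)
```

```text
11.7833 [ 0.4378 -0.0801  0.2038] [ 2.2227  2.2179 -0.0003] 1.0009753200378193
[ 0.4392 -0.0129  0.361 ] [-0.     -0.2569 -0.9664]
```

View pics/m1.png

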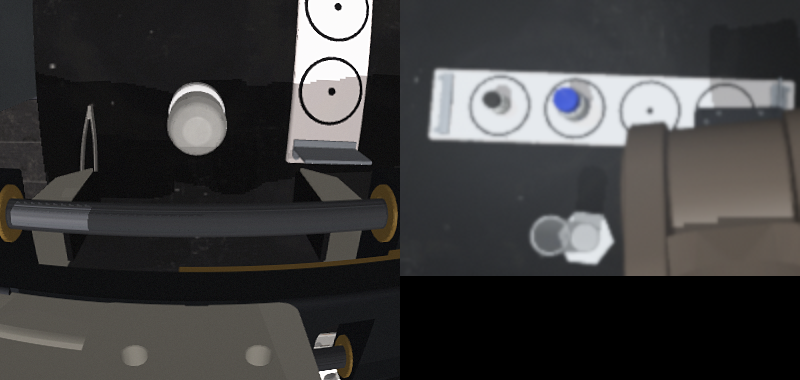

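The vial and blue bottle stand centred on marks 1 and 2. The dome's top in the wrist view at about (317,233) casts to roughly (0.439,-0.081), right under the tool.

Emit:
drive_tool --commands '[[[0, 0, 0], [0, 0, 4], 1], [[0, 0, 0], [0, 0, 8], 1], [[0, 0, 0], [0, 0, 11], 1], [[0, 0, 0], [0, 0, 13.5], 0.6], [[0, 0, 0], [0, 0, 14.8], 0.5], [[0, 0, 0], [0, 0, 15.2], 0.5], [[0, 0, 0], [0, 0, 15.2], 0.3], [[0, 0, 0], [0, 0, 15.2], 0.2], [[0, 0, 0], [0, 0, 15.2], 0], [[0, 0, 0], [0, 0, 15.2], -0.4], [[0, 0, 0], [0, 0, 15.2], -0.4], [[0, 0, 0], [0, 0, 15.2], -0.4], [[0, 0, 0], [0, 0, 15.2], -0.4], [[0, 0, 0], [0, 0, 15.2], -0.4]]' --newtons 15

```text
clock: 13.05
position: [0.4393, -0.0794, 0.0515]
ee_rot: [2.221, 2.22, 0.001]
force: [-1.0, 0.2, 7.3]
width: 0.507
gripper_force: 14.8
```

Emit:
drive_tool --commands '[[[0, 0, 0], [0, 0, -1], -0.4], [[0, 0, 0], [0, 0, -3], -0.4], [[0, 0, 0], [1, 1, -4.5], -0.4], [[0, 0, 0], [2.5, 3, -5], -0.4], [[0, 0, 0], [4.5, 5.5, -5], -0.4], [[0, 0, 0], [6.5, 8, -5], -0.4], [[0, 0, 0], [8, 10.5, -5], -0.4], [[0, 0, 0], [9.5, 12.5, -5], -0.4], [[0, 0, 0], [10.3, 13.7, -5], -0.4], [[0, 0, 0], [10.3, 13.7, -4], -0.4], [[0, 0, 0], [10.3, 13.7, -2.5], -0.4], [[0, 0, 0], [10.3, 13.7, -1.6], -0.4], [[0, 0, 0], [10.3, 13.7, -1.3], -0.4], [[0, 0, 0], [10.3, 13.7, -1.3], -0.4]]'

```text
clock: 14.22
position: [0.5742, 0.0228, 0.0629]
ee_rot: [-2.221, -2.22, 0.003]
force: [-0.1, -0.2, -1.0]
width: 0.502
gripper_force: 14.7
```

Emit:
drive_tool --commands '[[[0, 0, 0], [0.1, 0.2, 0.1], -0.4], [[0, 0, 0], [0.1, 0.2, 0.25], -0.4], [[0, 0, 0], [0.1, 0.2, 0.25], -0.4], [[0, 0, 0], [0.1, 0.2, 0.25], 0.2], [[0, 0, 0], [0.1, 0.2, 0.25], 0.4], [[0, 0, 0], [0.1, 0.2, 0.25], 0.6], [[0, 0, 0], [0.1, 0.2, 0.25], 0.8], [[0, 0, 0], [0.1, 0.2, -1], 1], [[0, 0, 0], [0.1, 0.2, -4], 1], [[0, 0, 0], [0.1, 0.2, -8], 1], [[0, 0, 0], [0.1, 0.2, -12], 1], [[0, 0, 0], [0.1, 0.2, -16], 1], [[0, 0, 0], [1.5, -2, -17], 1], [[0, 0, 0], [3, -5, -17], 1], [[0, 0, 0], [4.5, -8, -17], 1], [[0, 0, 0], [6, -11, -17], 1], [[0, 0, 0], [7.2, -13.5, -17], 1], [[0, 0, 0], [7.2, -14, -17], 1], [[0, 0, 0], [7.2, -14, -17], 1], [[0, 0, 0], [7.2, -14, -17], 1]]'

```text
clock: 15.88
position: [0.4363, 0.0953, 0.2346]
ee_rot: [2.221, 2.22, 0.001]
force: [0.7, -1.1, -1.1]
width: 1.003
gripper_force: 0.0
```

Run:
```python
from h import *
s=readout.observe();print(s["clock"],s["position"],s["ee_rot"],s["width"])
i=cams.camera_info("wrist");R=np.array(i["R"]);C=-R.T@i["t"];print(C,R)
im=cams.get_image("wrist")
cv2.imwrite("pics/w4.png",im[0:420,100:600]);cv2.imwrite("pics/t2.png",cams.get_image("top"));cv2.imwrite("pics/s2.png",cams.get_image("side"))
```

```text
15.8833 [0.4363 0.0953 0.2346] [2.2206 2.2201 0.0015] 1.002666862091462
[0.4376 0.1624 0.3918] [[ 1.     -0.0012  0.0016]
 [-0.0015 -0.9666  0.2561]
 [ 0.0012 -0.2561 -0.9666]]
```

View pics/w4.png

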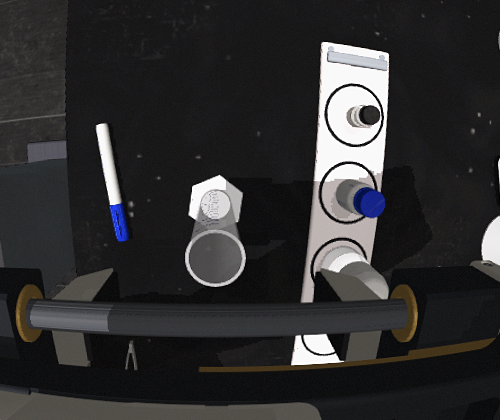

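The cylinder rim in the wrist view is at full-frame (316,258), which casts to (0.438,0.095). The tool is over it.

Emit:
drive_tool --commands '[[[0, 0, 0], [0, 0, 3], 1], [[0, 0, 0], [0, 0, 6], 1], [[0, 0, 0], [0, 0, 8.5], 0.6], [[0, 0, 0], [0, 0, 10], 0.4], [[0, 0, 0], [0, 0, 10.5], 0.3], [[0, 0, 0], [0, 0, 10.5], 0.2], [[0, 0, 0], [0, 0, 10.5], 0.1], [[0, 0, 0], [0, 0, 10.5], 0], [[0, 0, 0], [0, 0, 10.5], -0.1], [[0, 0, 0], [0, 0, 10.5], -0.2], [[0, 0, 0], [0, 0, 10.5], -0.6], [[0, 0, 0], [0, 0, 10.5], -0.6], [[0, 0, 0], [0, 0, 10.5], -0.6], [[0, 0, 0], [0, 0, 10.5], -0.6]]' --newtons 15

```text
clock: 17.2
position: [0.436, 0.0958, 0.1292]
ee_rot: [2.221, 2.221, 0.001]
force: [-0.4, -1.2, 7.5]
width: 0.381
gripper_force: 15.0
```

Emit:
drive_tool --commands '[[[0, 0, 0], [0, 0, -0.7], -0.6], [[0, 0, 0], [0, 0, -2], -0.6], [[0, 0, 0], [-1, 0, -3], -0.6], [[0, 0, 0], [-3, 0, -3.5], -0.6], [[0, 0, 0], [-5.5, 0, -3.5], -0.6], [[0, 0, 0], [-8, 0, -3.5], -0.6], [[0, 0, 0], [-10.5, 0, -3.5], -0.6], [[0, 0, 0], [-13, 0.5, -3.5], -0.6], [[0, 0, 0], [-15, 2, -3.5], -0.6], [[0, 0, 0], [-15.6, 4, -3.5], -0.6], [[0, 0, 0], [-15.6, 6.5, -3.5], -0.6], [[0, 0, 0], [-15.6, 9, -3.5], -0.6], [[0, 0, 0], [-15.6, 11.5, -3.5], -0.6], [[0, 0, 0], [-15.6, 13, -3.5], -0.6], [[0, 0, 0], [-15.6, 13.7, -3.5], -0.6], [[0, 0, 0], [-15.6, 13.7, -2.5], -0.6], [[0, 0, 0], [-15.6, 13.7, -1.7], -0.6], [[0, 0, 0], [-15.6, 13.7, -1.3], -0.6], [[0, 0, 0], [-15.6, 13.7, -1.3], -0.6]]'

```text
clock: 18.78
position: [0.5704, -0.0606, 0.1402]
ee_rot: [-2.22, -2.22, 0.004]
force: [-0.5, 0.0, -0.9]
width: 0.38
gripper_force: 15.0
```

Emit:
drive_tool --commands '[[[0, 0, 0], [0, 0.2, 0.1], -0.6], [[0, 0, 0], [0, 0.2, 0.2], -0.6], [[0, 0, 0], [0, 0.2, 0.25], -0.6], [[0, 0, 0], [0, 0.2, 0.25], -0.1], [[0, 0, 0], [0, 0.2, 0.25], 0.1], [[0, 0, 0], [0, 0.2, 0.25], 0.3], [[0, 0, 0], [0, 0.2, 0.25], 0.5], [[0, 0, 0], [0, 0.2, 0.25], 0.6], [[0, 0, 0], [0, 0.2, -2], 0.6], [[0, 0, 0], [0, 0.2, -5], 0.6], [[0, 0, 0], [0, 0.2, -8], 0.6], [[0, 0, 0], [0, 0.2, -11], 0.6], [[0, 0, 0], [-3, -2, -11], 1], [[0, 0, 0], [-7, -5, -11], 1], [[0, 0, 0], [-11, -8, -11], 1], [[0, 0, 0], [-15, -11, -11], 1], [[0, 0, 0], [-19, -14, -11], 1], [[0, 0, 0], [-23, -17, -11], 1], [[0, 0, 0], [-26, -19, -11], 1], [[0, 0, 0], [-26, -19, -11], 1]]'

```text
clock: 20.45
position: [0.3804, -0.3225, 0.252]
ee_rot: [2.223, 2.219, -0.001]
force: [0.6, 0.2, 0.0]
width: 0.996
gripper_force: 0.0
```

Run:
```python
from h import *
s=readout.observe();print(s["clock"],s["position"],s["width"])
t=cams.get_image("top");d=cams.get_image("side");cv2.imwrite("pics/t3.png",t);cv2.imwrite("pics/s3.png",d)
a=cv2.resize(t[180:280,140:340],(800,400),interpolation=2);cv2.imwrite("pics/f1.png",a)
cv2.imwrite("pics/f2.png",cv2.resize(d[140:390,220:420],(480,600),interpolation=2))
```

```text
20.45 [ 0.3804 -0.3225  0.252 ] 0.9955394033009306
```

View pics/f1.png

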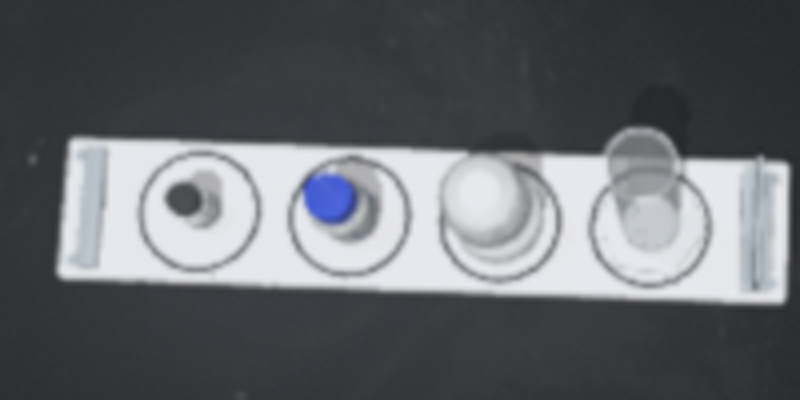

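View pics/f2.png

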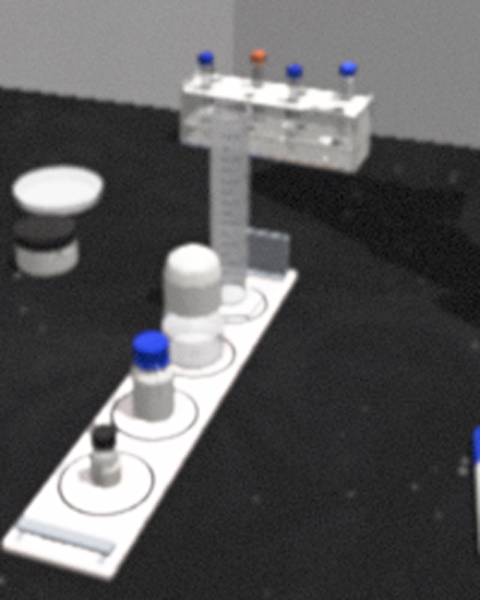

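Run:
```python
from h import *
M=np.array([[.5844,.1943],[.5802,.1092],[.5767,.0242],[.5729,-.0606]])
for nm,k,n,uv,z in(("vial",0,"top",(185.4,229.1),.053),("blue",1,"top",(221.6,228.9),.074),("dome",2,"top",(260.9,229.3),.085),("rim",3,"top",(300.1,220.1),.196),("foot",3,"top",(302.4,235.1),.014),
 ("vial",0,"side",(220+104/2.4,140+431/2.4),.053),("blue",1,"side",(220+151/2.4,140+342/2.4),.073),("dome",2,"side",(220+191.5/2.4,140+252/2.4),.1),("foot",3,"side",(220+231/2.4,140+297/2.4),.014)):
    P=at(n,uv,z);print(nm,n,P[:2],(P[:2]-M[k])*1000)
s=readout.observe();print(s["position"],s["clock"])
```

```text
vial top [0.5845 0.1905] [ 0.1008 -3.8036]
blue top [0.5806 0.108 ] [ 0.4083 -1.2062]
dome top [0.577  0.0235] [ 0.346  -0.6772]
rim top [ 0.5753 -0.062 ] [ 2.4257 -1.3514]
foot top [ 0.5745 -0.0615] [ 1.5934 -0.9187]
vial side [0.5815 0.1958] [-2.9337  1.4931]
blue side [0.5788 0.1118] [-1.3913  2.6349]
dome side [0.5792 0.0189] [ 2.4704 -5.326 ]
foot side [ 0.5694 -0.0577] [-3.525   2.9407]
[ 0.378  -0.3261  0.2516] 20.55
```

All four measure well within 12 mm, upright and in order, so I'm handing in.

```bash
python3 -c "
from cell import job
print(job.sign_off())"
```

```text
the job is handed in; nothing more can be done
None
```

Job handed in: the cylinder, dome bottle, blue-capped bottle and vial stand upright on marks 4, 3, 2 and 1, tallest next to the end plate, each about 6 mm or less off centre in my last camera check; I kept the arm clear of the tube rack, and the sign-off returned no verdict.

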